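Open the sprung parts case and load the sensor

ROBOT

A 7-joint arm with a two-finger parallel gripper is mounted at the origin on the work surface. World frame = base frame: x ahead of the robot, y to its left, z up, the work surface at z = 0. Lengths are in mm, angles in rad, forces in N, time in s.
With the tool pointing down it reaches from about 400 to 850 mm from the base axis. Payload 10.4 kg.
Tool frame: the origin (TCP) lies on the centre line of the jaws, within the pads' length; the fingertips stand 14 mm ahead of it and the grasp point (between the pads) lies 5 mm behind it; z points along the fingers, y is the line along which they close (so a half turn about z gives the same grasp; the last joint's range is limited). The gripper opens to 87 mm and grips with 3 to 60 N. Pads are 19 mm wide; open, the fingers measure 117 mm over their backs; the gripper's body (75 mm by 190 mm) begins 51 mm behind the grasp point.
Start: joints at [1.15, 0.332, -0.065, 1.46, 0.022, 1.35, -0.088], TCP at [242.142, -576.21, 236.576] pointing down, gripper open.
Joint ranges: [-2.6, 2.6], [-0.5, 2.12], [-1.47, 1.34], [0.16, 2.42], [-1.27, 4.41], [0.06, 2.06], [-2.6, 2.6]. Speed limits (rad/s): [2.22, 2.22, 2.79, 2.79, 3.14, 3.14, 3.14].

INTERFACE

Orientations are given as a unit quaternion [w, x, y, z].
In Python, from workcell import ctrl, cams, workorder, read_clock, read_qpos, read_qvel, read_joint_torque, read_tcp_pos, read_eef_rot, read_wrist_force, read_wrist_torque, read_finger_gap, read_gripper_force gives the robot as it stands. The module is installed in compiled form; this text tells all that it offers. Calls block until the motion is done:
- ctrl.move_ptp(position, orientation): joint-space move of the TCP to a pose.
- ctrl.movel(position, frame=None, vel=150, f_stop=None): straight line of the TCP; frame=None keeps the orientation; vel is the mean speed in mm/s. With f_stop (N) it stops when the force on the tool has changed by that much, and returns True; else False.
- ctrl.move_j(angles): joint-space move.
- ctrl.grip(opening, grip_force=None): opening from 0.0 (shut) to 1.0 (fully open); grip_force is the grip in N (None keeps the last); returns when the fingers have stopped.
- ctrl.wait(seconds).
- ctrl.inverse_kinematics(position, orientation): joint angles nearest the present ones, or None.
- cams.get_image(name): name is "scene" or "top"; returns the picture (480x640x3 uint8, red, green, blue); there is no depth.
- cams.camera_params(name): a dict with "K" (3x3 intrinsics, pixels), "distortion" ([k1, k2, p1, p2, k3] as OpenCV has them; the pictures are not rectified), "cam_to_world" (4x4, takes a point from camera to world coordinates). Camera axes: x right, y up, looking along -z (the intrinsics and any distortion apply to the point x, -y, -z); pixel columns grow to the right and rows downward; lengths in mm; the calibration is good to about 2 mm. A picture is of the moment at which its call begins. camera_params takes no time and is no camera call.
A pose or a line that the arm cannot do raises ctrl.MotionError and nothing moves.
- workorder.finish_job(): hands the job in; it is judged then, once.
Readings, each from a call of its own:
- read_clock(): time.
- read_qpos(): joint angles.
- read_qvel(): joint speeds.
- read_joint_torque(): joint torques, N m.
- read_tcp_pos(): TCP position.
- read_eef_rot(): TCP orientation.
- read_wrist_force(): force on the tool from outside, world axes, zero at the start.
- read_wrist_torque(): the same for the moment, N m.
- read_finger_gap(): opening from 0.0 (shut) to 1.0 (fully open).
- read_gripper_force(): force on a finger pad.
Only numpy, scipy, OpenCV 4.12 (cv2) and the standard library are available. Lean on these libraries where they do the work, as an engineer would, in place of code of your own. Each camera call takes 0.05 s, during which the arm holds its last target. There are 200 camera calls.

TASK

Gently push the closed lid of the grey parts case up from under its front lip until its spring stay clicks over and the lid stands open by itself, without forcing it against the stop. Then take the sensor with the square top from the foam tray and seat it fully home in the empty pocket of the case. Leave the other parts in the tray and the lid standing open.

Things in the scene. Friction and masses are not known exactly. Their poses are not given: they have to be found in the camera images.
- case: Fixed grey plastic case, 120 (x) x 220 (y) x 85 mm, walls 6 mm; origin under its centre, z up, front faces -x. In it a white insert, top 28 mm above the bench, has one empty pocket; two round black parts (28 mm wide, tops 46 mm up) sit 75 mm to either side (y) of it. A steel stay (pin, catch, stop) stands outside its +y end, up to 75 mm above the hinge and y = 141 mm.
- hinge (a point): Middle of the lid's hinge axis, on the case's far (+x) top edge, 60 mm from the case's centre and 85.5 mm above the bench; the axis is the case's y. The underside of the lid lies in a plane through this axis.
- lip (a point): Middle of the front edge of the lid's finger lip, on its underside, 154 mm from the hinge; moves with the lid. The lip is 110 mm wide, 8 mm thick and overhangs the case front by 34 mm, 85 mm above the bench when closed, free below. Pushing here takes 1 to 2 N, and about 5 N to get past the catch (more nearer the hinge). Over 20 N on the lid, as when pushing on at the stop, strains it.
- lid (a joint): Lid angle in rad, 0 closed (the start), growing as it opens. Lid 120 x 220 x 8 mm plus lip, 0.22 kg within a third. A spring shuts it unless caught. The stay's setting differs and is unknown: somewhere from 1.3 to 1.9 rad resistance rises over some 0.12 rad, then the catch gives way and the lid jumps on about 0.1 rad by itself to a firm stop and stays there.
- sensor: Black plastic sensor, 40 to 85 g: foot 50 (x) x 30 (y) x 18 mm high, on it a square-edged block 30 (x) x 20 (y) x 30 mm, 48 mm high in all; origin under the centre of the foot, z up. It stands in one cell of the foam tray; half a turn makes no difference.
- pocket (a point): Centre of the floor of the empty pocket in the case's insert, 14 mm above the bench and 8 mm in front of (-x) the case's centre. The pocket is rectangular, 54 (x) x 34 (y) mm, 14 mm deep, with 2 mm bevels; its axes are those of the case. The seated sensor stands on this floor with its long side along the pocket's x.
- tray: White foam tray, fixed, 170 (x) x 210 (y) x 22 mm high with 6 mm walls and floor, 2 x 3 cells at 82 mm (x) and 67 mm (y) spacing; origin under its centre.
- bush: Black part in the tray: 46 x 36 x 12 mm foot with an upright round stub 24 mm wide, 34 mm high in all; origin under its centre. To be left alone.
- clip: Black U-shaped part in the tray, 54 x 28 x 30 mm; origin under its centre. To be left alone.
- wedge: Black part in the tray, 52 x 34 mm foot with a slanting fin, 30 mm high; origin under its centre. To be left alone.
Things that resemble listed ones, but are neither listed nor needed, are in the scene too. Leave any blue or orange look-alike of the sensor alone.

How it is judged (in metres and radians):
On the way:
1. the lid stands open in its stay by itself, untouched, while the sensor is still outside the case (value of joint lid above 1.5 rad and contact force between each of the fingers, the arm and lid below 0.1 N and velocity of joint lid below 0.1 rad/s and horizontal distance between sensor and pocket above 0.1 m), for 0.3 s.
At the end, for the whole second after the job is handed in: The lid stands open by itself (over 1.5 rad), untouched; the sensor stands upright (within 0.06 rad) in the pocket, on its floor within 3 mm, within 5 mm of its centre and 0.15 rad of its direction, released and at rest (value of joint lid above 1.5 rad and contact force between each of the fingers, the arm and lid below 0.1 N and horizontal distance between sensor and pocket below 0.005 m and z of sensor in the frame of pocket below 0.003 m and angle between sensor's own z axis and vertical below 0.06 rad and angle between the x axis of sensor and the x axis of pocket, either way round below 0.15 rad and linear speed of sensor below 0.02 m/s and contact force between the fingers and sensor below 0.1 N).
It fails at once if the robot pushes on the lid with more than 20 N (contact force between any of the fingers, the arm and lid above 20 N).
It fails at once if another part in the tray is moved by more than 25 mm (distance of any of bush, clip, wedge from where it was at the start of the episode above 0.025 m).
It also fails if it takes over 67 s, if anything falls off the work surface, if the arm or the gripper's body presses on something with over 40 N, if the wrist force passes 120 N, or if a joint passes its speed limit or range.

## Working session

There is one attempt and no reset: what is moved stays moved. The work goes in short steps, each a Python script; the robot and the scene stay as the last script left them, time stands still between calls to the robot, and variables do not carry over. Pictures are saved under pics/ and viewed, at most 10 in all, crops included, and the job is handed in when it is done.

```bash
mkdir -p pics
python3 - <<'E'
from workcell import *
import cv2,numpy as np
for n in("scene","top"):
    im=cams.get_image(n); cv2.imwrite(f"pics/{n}0.png",im[:,:,::-1])
    p=cams.camera_params(n); print(n,np.round(p["K"],1).tolist(),p["distortion"],np.round(p["cam_to_world"],3).tolist())
print(read_clock(),read_eef_rot(),read_wrist_force())
E
```

```text
scene [[456.5, 0.0, 324.1], [0.0, 456.5, 236.3], [0.0, 0.0, 1.0]] [-0.05378658  0.          0.          0.          0.        ] [[0.172, -0.735, 0.656, 1126.999], [0.985, 0.136, -0.107, -65.844], [-0.01, 0.665, 0.747, 671.53], [0.0, 0.0, 0.0, 1.0]]
top [[444.4, 0.0, 324.8], [0.0, 444.4, 239.0], [0.0, 0.0, 1.0]] [-0.02421975  0.          0.          0.          0.        ] [[-0.01, 0.986, -0.166, 470.015], [-1.0, -0.013, -0.015, 35.92], [-0.017, 0.166, 0.986, 792.603], [0.0, 0.0, 0.0, 1.0]]
0.1 [-6.16489935e-04  9.80281966e-01  1.97602795e-01 -1.52785092e-04] [ 0.50389605  0.39485162 -0.19939798]
```

View pics/scene0.png

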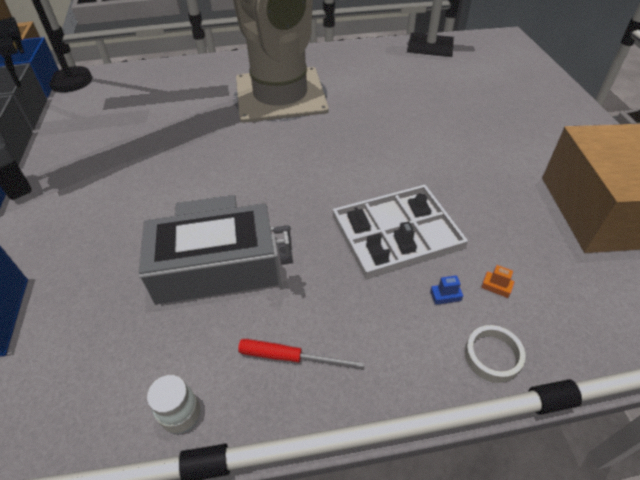

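View pics/top0.png

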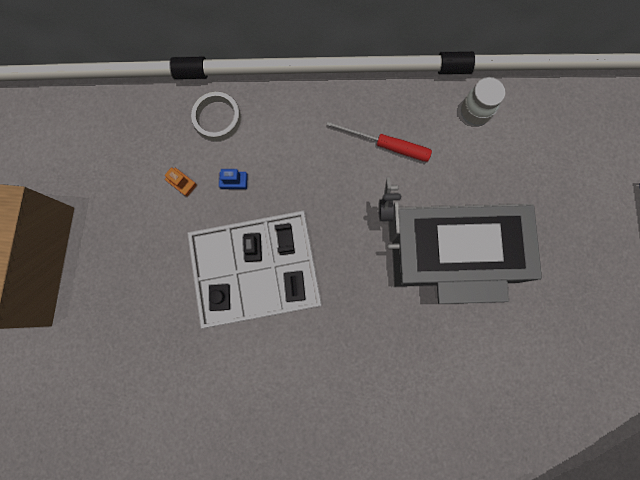

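The top view shows four black parts in the tray: (252,247) with a square block, (285,239) U-shaped clip, (219,297) round stub, i.e. the bush, and (294,286) fin, i.e. the wedge. The look-alikes are blue (233,179) and orange (180,181). My choice is (252,247). The case lid is at (400-540, 206-283), its lip at (438-508, 283-302), and the stay is at x≈390. I'll check this in close crops.

```bash
cat > h.py <<'E'
from workcell import *
import cv2,numpy as np
from scipy.spatial.transform import Rotation as R
def ray(n,uv):
    p=cams.camera_params(n);T=np.array(p["cam_to_world"]);
    q=cv2.undistortPoints(np.array(uv,float).reshape(-1,1,2),np.array(p["K"]),np.array(p["distortion"])).reshape(-1,2)
    d=np.c_[q[:,0],-q[:,1],-np.ones(len(q))]@T[:3,:3].T
    return T[:3,3],d
def onz(n,uv,z):
    o,d=ray(n,uv); return o+d*((z-o[2])/d[:,2])[:,None]
def proj(n,X):
    p=cams.camera_params(n);T=np.linalg.inv(np.array(p["cam_to_world"]))
    c=np.atleast_2d(X)@T[:3,:3].T+T[:3,3]; c=c*[1,-1,-1]
    return cv2.projectPoints(c,np.zeros(3),np.zeros(3),np.array(p["K"]),np.array(p["distortion"]))[0].reshape(-1,2)
def quat(zax,yax):
    z=np.array(zax,float);z/=np.linalg.norm(z);y=np.array(yax,float);y-=z*(y@z);y/=np.linalg.norm(y)
    q=R.from_matrix(np.c_[np.cross(y,z),y,z]).as_quat();return [q[3],q[0],q[1],q[2]]
E
python3 - <<'E'
from h import *
im=cv2.imread("pics/top0.png")
a=cv2.resize(im[205:330,185:325],None,fx=4,fy=4,interpolation=cv2.INTER_CUBIC)
b=cv2.resize(im[175:310,370:550],None,fx=4.4,fy=4.4,interpolation=cv2.INTER_CUBIC)
cv2.imwrite("pics/a.png",a);cv2.imwrite("pics/b.png",b)
# dark blobs inside tray
g=im.max(2); m=np.zeros_like(g); t=cv2.inRange(g,0,60); m[215:320,195:315]=t[215:320,195:315]
cs,_=cv2.findContours(m,cv2.RETR_EXTERNAL,cv2.CHAIN_APPROX_NONE)
for c in cs:
    if cv2.contourArea(c)>80: print(cv2.minAreaRect(c),cv2.contourArea(c))
print(onz("top",[[400,207],[535,206],[540,279],[402,283]],93.5))
print(onz("top",[[189,233],[304,212],[320,305],[202,327]],22))
E
```

```text
((219.0, 297.0), (26.0, 20.0), 90.0) 488.0
((294.192626953125, 286.118896484375), (29.2430419921875, 18.83143424987793), 84.80557250976562) 504.0
((251.97586059570312, 247.0896759033203), (28.24529266357422, 17.557884216308594), 86.633544921875) 450.5
((284.5334777832031, 238.7565155029297), (30.351593017578125, 16.124284744262695), 82.56858825683594) 423.0
[[ 638.62289084  -75.26275642   93.5       ]
 [ 637.45355269 -292.89118451   93.5       ]
 [ 519.92505211 -290.38211971   93.5       ]
 [ 516.43862755  -73.74738898   93.5       ]]
[[613.85224197 288.65510187  22.        ]
 [649.11173847  84.06704857  22.        ]
 [485.1294333   56.95706581  22.        ]
 [449.6628621  259.64507066  22.        ]]
```

View pics/a.png

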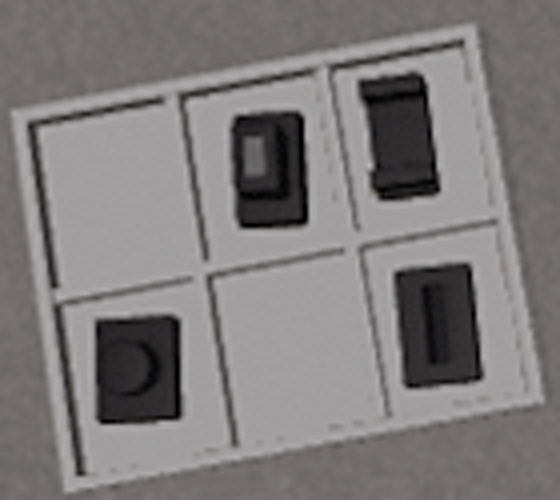

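View pics/b.png

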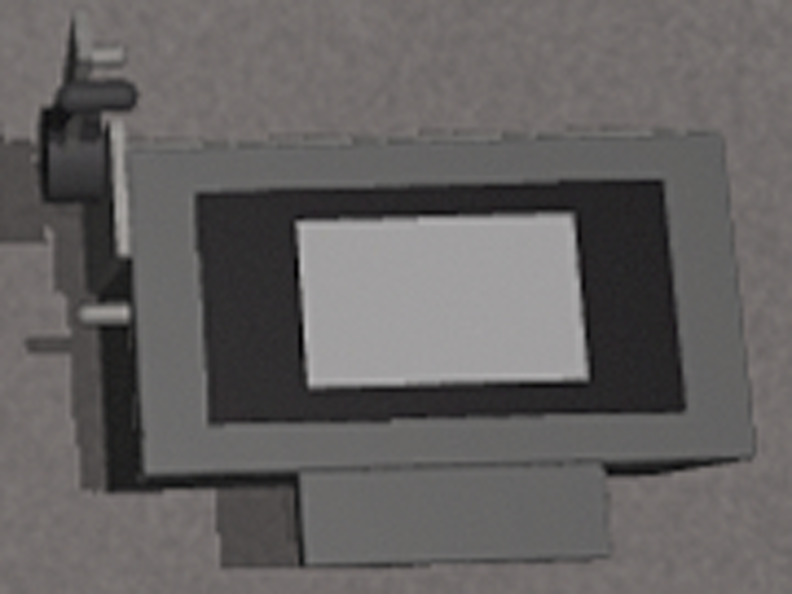

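The crops confirm the sensor: a square block with a light top on a rectangular foot at crop a (257,157). Crop b gives the lid corners (131,150), (722,135), (752,455), (145,473) and the lip front edge (303,565)-(609,555). Next come the poses and the reachability of the push path.

```bash
cat >> h.py <<'E'
def rectfit(P,L,W):  # P: (-x+y),(+x+y),(+x-y),(-x-y) corners -> centre, yaw
    M=np.array([[-L,W],[L,W],[L,-W],[-L,-W]])/2; c=P.mean(0); Q=P-c
    a=np.arctan2((M[:,0]*Q[:,1]-M[:,1]*Q[:,0]).sum(),(M*Q).sum()); return c,a,np.linalg.norm(Q-M@np.array([[np.cos(a),np.sin(a)],[-np.sin(a),np.cos(a)]]),axis=1)
E
python3 - <<'E'
from h import *
b=np.array([[145,473],[131,150],[722,135],[752,455]])/4.4+[370,175]
P=onz("top",b,93.5)[:,:2]; c,a,r=rectfit(P,120,220); print("case",c,a,r)
l=np.array([[303,565],[609,555]])/4.4+[370,175]; P=onz("top",l,93.5); print("lip",P,P.mean(0))
ex=np.array([np.cos(a),np.sin(a)]);print("lip pred",c-94*ex)
f=np.array([[238,226],[233,116],[303,112],[307,226]])/4+[185,205]; P=onz("top",f,24)[:,:2]; print("foot",rectfit(P,50,30))
lb=np.array([[257,157]])/4+[185,205]; print("label z54",onz("top",lb,54))
C=np.array([*c,0]);X=np.array([*ex,0]);Y=np.array([-ex[1],ex[0],0]);Z=np.array([0,0,1.])
H=C+60*X+[0,0,85.5]
print(read_qpos())
for off in (0,):
  for ph in np.radians([-10,0,10,20,30,45,60,80]):
    z=np.cos(ph)*X-np.sin(ph)*Z
    for s in(1,-1):
      for zz in(50,70): 
        q=ctrl.inverse_kinematics(list(C-94*X+[0,0,zz]-z*0),quat(z,s*Y)); print(int(np.degrees(ph)),s,zz,None if q is None else np.round(q,2))
E
```

```text
case [ 577.80071641 -183.34932898] 0.012400273022873746 [1.39441603 2.49199292 1.61963889 2.7492293 ]
lip [[ 484.09362077 -129.78136865   93.5       ]
 [ 486.20906258 -238.11223163   93.5       ]] [ 485.15134167 -183.94680014   93.5       ]
lip pred [ 483.80794335 -184.51492478]
foot (array([586.24294715, 174.44924882]), np.float64(0.045929203935861154), array([0.99612896, 0.77101314, 0.26635823, 0.83838168]))
label z54 [[587.19817008 174.73513577  54.        ]]
[ 1.15038245  0.33278882 -0.06467557  1.46083844  0.02158915  1.34993045
 -0.08848335]
-10 1 50 [ 0.8   1.12 -0.06  2.36  4.    1.94 -1.27]
-10 1 70 [ 0.8   1.06 -0.06  2.4   3.98  1.92 -1.3 ]
-10 -1 50 [ 0.8   1.12 -0.06  2.36  4.    1.94  1.87]
-10 -1 70 [ 0.8   1.06 -0.06  2.4   3.98  1.92  1.84]
0 1 50 None
0 1 70 None
0 -1 50 None
0 -1 70 None
10 1 50 None
10 1 70 None
10 -1 50 None
10 -1 70 None
20 1 50 None
20 1 70 None
20 -1 50 None
20 -1 70 None
29 1 50 None
29 1 70 None
29 -1 50 None
29 -1 70 None
45 1 50 None
45 1 70 None
45 -1 50 None
45 -1 70 None
59 1 50 [ 0.58  0.08 -0.17  2.32 -0.66  0.32  2.58]
59 1 70 [ 0.42  0.03 -0.01  2.32 -0.6   0.37  2.51]
59 -1 50 [ 0.83  0.1  -0.43  2.31 -0.58  0.31 -0.62]
59 -1 70 [ 0.84  0.05 -0.43  2.3  -0.55  0.36 -0.67]
80 1 50 [ 0.86  0.25 -0.59  2.05  0.13  0.72  1.79]
80 1 70 [ 0.86  0.21 -0.59  2.03  0.09  0.76  1.81]
80 -1 50 [ 0.67  0.22 -0.38  2.06  0.04  0.71 -1.29]
80 -1 70 [ 0.68  0.19 -0.39  2.04  0.03  0.76 -1.28]
```

Run:
```python
from h import *
T=np.array([489,-184,70.])
for el in (10,25,40,50,60):
  for az in range(-120,121,20):
    e,a=np.radians([el,az]); z=np.array([np.cos(e)*np.cos(a),np.cos(e)*np.sin(a),-np.sin(e)])
    out=[]
    for s in(1,-1):
        y=s*np.array([-np.sin(a),np.cos(a),0])
        ok=[ctrl.inverse_kinematics(list(p-14*z),quat(z,y)) is not None for p in (T,T+[45,0,100],T+[155,0,140],T+[200,0,130])]
        out.append("".join("01"[k] for k in ok))
    print(el,az,out, end=" | ")
  print()
q=ctrl.inverse_kinematics([489,-184,90],quat([0.5,0,-.866],[0,-1,0]));print(q)
```

```text
10 -120 ['1111', '1110'] | 10 -100 ['1111', '1111'] | 10 -80 ['1111', '1111'] | 10 -60 ['1111', '1111'] | 10 -40 ['0011', '0011'] | 10 -20 ['0001', '0001'] | 10 0 ['0011', '0011'] | 10 20 ['1111', '1111'] | 10 40 ['1111', '1111'] | 10 60 ['1111', '1111'] | 10 80 ['1111', '1111'] | 10 100 ['1100', '1110'] | 10 120 ['0000', '0000'] | 
25 -120 ['1111', '1111'] | 25 -100 ['1111', '1111'] | 25 -80 ['1111', '1111'] | 25 -60 ['1111', '1111'] | 25 -40 ['0011', '0011'] | 25 -20 ['0011', '0011'] | 25 0 ['0011', '0011'] | 25 20 ['1111', '1111'] | 25 40 ['1111', '1111'] | 25 60 ['1111', '1111'] | 25 80 ['1111', '1111'] | 25 100 ['1110', '1111'] | 25 120 ['1000', '1000'] | 
40 -120 ['1111', '1111'] | 40 -100 ['1111', '1111'] | 40 -80 ['1111', '1110'] | 40 -60 ['1111', '1000'] | 40 -40 ['0111', '0000'] | 40 -20 ['0011', '0001'] | 40 0 ['0001', '0111'] | 40 20 ['1001', '1111'] | 40 40 ['1100', '1111'] | 40 60 ['1110', '1111'] | 40 80 ['1111', '1111'] | 40 100 ['1111', '1111'] | 40 120 ['1100', '1100'] | 
50 -120 ['1111', '1111'] | 50 -100 ['1111', '1111'] | 50 -80 ['1111', '1100'] | 50 -60 ['1111', '1001'] | 50 -40 ['1111', '0111'] | 50 -20 ['0111', '0111'] | 50 0 ['0111', '0111'] | 50 20 ['0011', '1111'] | 50 40 ['1011', '1111'] | 50 60 ['1100', '1111'] | 50 80 ['1111', '1111'] | 50 100 ['1111', '1111'] | 50 120 ['1110', '1110'] | 
60 -120 ['1111', '1111'] | 60 -100 ['1111', '1111'] | 60 -80 ['1111', '1000'] | 60 -60 ['1111', '0011'] | 60 -40 ['1111', '0111'] | 60 -20 ['1111', '1111'] | 60 0 ['1111', '1111'] | 60 20 ['1011', '1111'] | 60 40 ['1011', '1111'] | 60 60 ['1100', '1111'] | 60 80 ['1111', '1111'] | 60 100 ['1111', '1111'] | 60 120 ['1111', '1111'] | 
[ 0.83895511  0.01979795 -0.43837371  2.27469698 -0.4958939   0.40557296
 -0.75388047]
```

```bash
cat >> h.py <<'E'
a0=0.0124; C=np.array([578,-183.6,0]);X=np.array([np.cos(a0),np.sin(a0),0]);Y=np.array([-X[1],X[0],0]);Z=np.array([0,0,1.])
H=C+60*X+85.5*Z; PH=np.radians(60); TZ=np.cos(PH)*X-np.sin(PH)*Z; TN=np.sin(PH)*X+np.cos(PH)*Z; QP=quat(TZ,-Y)
def tcp(th,s=20,h=9.5):
    u=-np.cos(th)*X+np.sin(th)*Z
    tip=H+154*u+s*TZ if th<PH else H+(154-s)*u
    return tip-h*TN-14*TZ
def step(th,vel):
    hit=ctrl.movel(list(tcp(th)),QP,vel=vel,f_stop=13)
    f=read_wrist_force(); n=np.sin(th)*X+np.cos(th)*Z
    return hit,-float(f@n),float(np.linalg.norm(f))
E
python3 - <<'E'
from h import *
ctrl.grip(0.0,20)
p=tcp(0)
ctrl.move_ptp(list(p+[-45,0,60]),QP); print(read_clock(),read_qpos().round(2),read_wrist_force())
ctrl.movel(list(p+[-40,0,-12]),vel=150); print(read_clock(),read_wrist_force())
print(ctrl.movel(list(p+[0,0,-12]),vel=80,f_stop=8),read_wrist_force())
for th in (0,.06,.12,.2,.3,.4): print(th,step(th,60),read_clock(),(read_tcp_pos()-tcp(th)).round(1))
for n in("scene","top"): cv2.imwrite(f"pics/{n}1.png",cams.get_image(n)[:,:,::-1])
s=np.hstack([cv2.resize(cv2.imread("pics/scene1.png"),(400,300)),cv2.resize(cv2.imread("pics/top1.png"),(400,300))]);cv2.imwrite("pics/c1.png",s)
E
```

```text
3.2667 [ 0.91 -0.18 -0.4   2.33 -0.6   0.59 -0.62] [-0.6602939  -0.11779325  0.31676979]
3.9 [-0.21394406 -0.67691015  0.2855333 ]
False [-0.38052112 -0.07161254 -1.08081242]
0 (False, -0.38559759975886004, 0.9790063274690307) 4.9 [-0.3 -0.2  0.3]
0.06 (False, 1.7797533085955768, 4.501288776558214) 5.2 [-0.8  0.2 -0.3]
0.12 (False, 1.654389013208388, 7.077898109074216) 5.5 [-0.7  0.3  0.1]
0.2 (False, 2.1673044865456412, 7.809922026503537) 5.8583 [-0.8  0.2  0.1]
0.3 (False, 3.3865110283781927, 6.7270144149484485) 6.2667 [-0.3 -0.   0.6]
0.4 (False, 2.0509804760185304, 4.6449418423343385) 6.675 [ 0.3 -0.1  1. ]
```

View pics/c1.png

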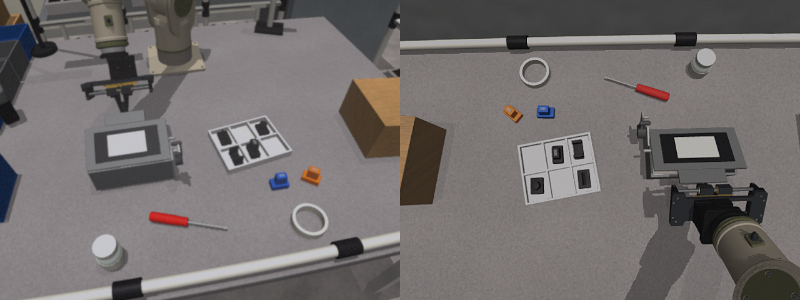

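The lid is rising (lip at about (710,175) in the right-hand picture), with a steady normal force of about 2 N. I'll continue, using small steps near the catch.

Run:
```python
from h import *
th=.4;mx=0
while th<2.1:
    th+= .08 if th<1.15 else .025
    hit,fn,f=step(th,70 if th<1.2 else 40)
    print(round(th,3),hit,round(fn,1),round(f,1),round(read_clock(),1))
    if hit and th<1.2: break
    if th>1.25:
        mx=max(mx,fn)
        if hit or (mx>3.2 and fn<0.8): break
print(read_qpos().round(2))
```

```text
0.48 False 1.7 2.3 7.1
0.56 False 1.4 1.6 7.4
0.64 False 1.4 2.2 7.8
0.72 False 1.2 1.8 8.1
0.8 False 1.6 2.2 8.4
0.88 False 1.4 2.1 8.7
0.96 False 2.2 2.9 9.1
1.04 False 2.1 2.5 9.4
1.12 False 1.1 1.3 9.7
1.2 False 1.7 1.9 10.1
1.225 False 1.0 1.6 10.3
1.25 False 2.8 2.9 10.6
1.275 False 1.4 1.8 10.8
1.3 False 1.2 1.4 11.1
1.325 False 1.5 1.6 11.3
1.35 False 1.0 1.2 11.6
1.375 False 0.5 0.6 11.8
1.4 False 2.3 2.3 12.1
1.425 False 1.6 1.7 12.3
1.45 False 1.9 2.1 12.6
1.475 False 1.1 1.9 12.8
1.5 False 1.1 1.2 13.1
1.525 False 1.1 2.1 13.3
1.55 False 2.8 3.1 13.6
1.575 False 5.1 5.2 13.8
1.6 False 3.9 3.9 14.1
1.625 False 3.3 3.5 14.3
1.65 False -0.4 0.7 14.6
[ 0.75  0.13 -0.49  1.84 -0.13  0.69 -1.2 ]
```

The force peaked at 5.1 N and then dropped to 0, so the catch has gone over. I'll back off and look.

Run:
```python
from h import *
p=read_tcp_pos(); ctrl.movel(list(p-60*X+[0,0,10]),vel=150); print(read_wrist_force())
q=quat([0,0,-1],[0,1,0]); 
ctrl.move_ptp([400,20,330],q); ctrl.grip(0.6); print(read_clock(),read_qpos().round(2))
for n in("scene","top"): cv2.imwrite(f"pics/{n}2.png",cams.get_image(n)[:,:,::-1])
b=cv2.imread("pics/top2.png")[150:310,360:560]
s=np.hstack([cv2.resize(cv2.imread("pics/scene2.png")[100:320,100:320],(300,300)),cv2.resize(b,(500,400),interpolation=cv2.INTER_CUBIC)[:300]]) if 0 else None
cv2.imwrite("pics/b2.png",cv2.resize(b,None,fx=3.75,fy=3.75,interpolation=cv2.INTER_CUBIC))
```

```text
[-0.74391033  0.17851396 -0.23432635]
18.4583 [ 0.55 -0.21 -0.59  1.81 -0.12  1.51  1.54]
```

View pics/b2.png

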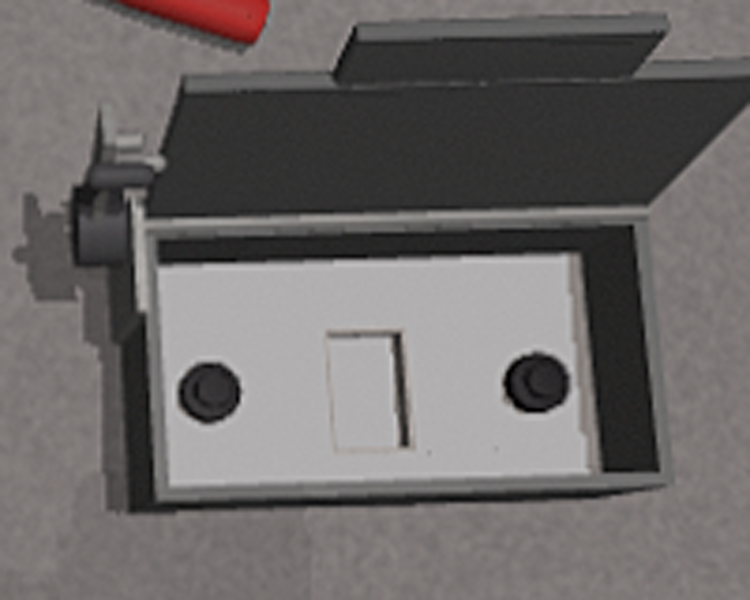

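View pics/scene2.png

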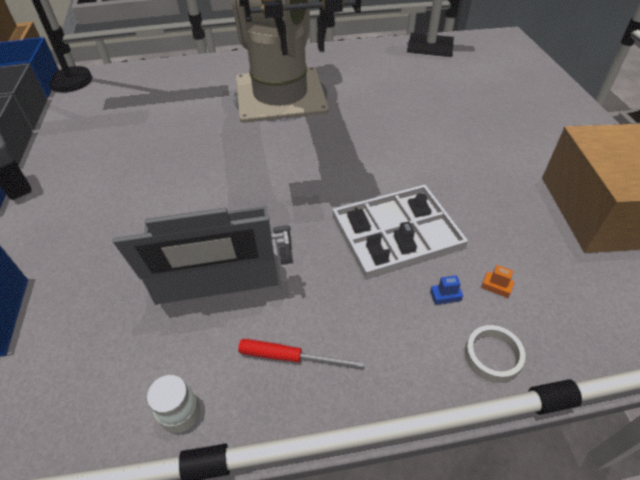

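The lid stands open (scene (200,250)). The pocket is visible in the top crop with corners (327,332), (405,332), (413,448), (334,451), and the round parts are at (209,392) and (536,382). Now the pick.

Run:
```python
from h import *
o=np.array([360,150])
P=np.array([[334,451],[327,332],[405,332],[413,448]])/3.75+o
w=onz("top",P,28)[:,:2]; print("pocket",rectfit(w,56,36), np.linalg.norm(w-np.roll(w,1,0),axis=1))
r=onz("top",np.array([[212,390],[540,380]])/3.75+o,46)[:,:2]; d=r[0]-r[1]; print("round mid",r.mean(0),np.linalg.norm(d),np.arctan2(-d[0],d[1]), "case pred",C-8*X)
ys=.046; q=quat([0,0,-1],[-np.sin(ys),np.cos(ys),0])
ctrl.move_ptp([586.3,174.5,120],q); ctrl.movel([586.3,174.5,65],vel=120)
print(read_clock(),read_qpos().round(2))
hit=ctrl.movel([586.3,174.5,41],vel=60,f_stop=6); print(hit,read_tcp_pos())
```

```text
pocket (array([ 569.43469832, -183.77641842]), np.float64(0.0045804382369352995), array([0.33406583, 0.35347288, 0.98466814, 1.04695627])) [36.31010116 55.3657132  36.17851175 53.98242204]
round mid [ 569.50937508 -181.64222513] 148.09652794358314 0.017897883807835562 case pred [ 570.00061503 -183.69919746    0.        ]
20.3833 [ 0.24  0.59 -0.8   1.65  0.46  1.11  0.94]
False [586.15293468 174.55856632  40.77830215]
```

Run:
```python
from h import *
ctrl.grip(0.0,15); print(read_finger_gap()*87,read_gripper_force(),read_tcp_pos())
ctrl.movel([586.3,174.5,140],vel=200); print(read_finger_gap()*87,read_wrist_force())
q=quat([0,0,-1],Y)
ctrl.move_ptp([569.5,-183.6,150],q); print(read_clock(),read_qpos().round(2))
print(ctrl.movel([569.5,-183.6,70],vel=120,f_stop=8),read_tcp_pos())
ctrl.wait(.2); f0=read_wrist_force()
print(ctrl.movel([569.5,-183.6,47.5],vel=30,f_stop=6),read_tcp_pos(),f0,read_wrist_force(),read_wrist_torque(),read_clock())
cv2.imwrite("pics/t3.png",cv2.resize(cams.get_image("top")[150:310,360:560,::-1],None,fx=3.75,fy=3.75))
```

```text
19.695737216870658 14.999956745887175 [586.36104847 174.53968532  41.10006664]
20.131309547852208 [ 0.53639202 -0.71337632 -0.47920597]
23.575 [ 0.87  0.46 -0.81  1.61  0.35  1.23  1.57]
False [ 570.05121356 -183.47076511   70.70069992]
True [ 569.23206111 -183.52901126   48.70740607] [ 0.276715    0.11203721 -0.46180773] [0.90027757 0.66041286 2.95536786] [ 0.00406245 -0.20183688  0.00918538] 25.2583
```

The TCP stopped at z = 48.7. With a 35 mm grip offset that puts the foot on the 14 mm floor, so the sensor is seated. I'll release it, retreat and check.

Run:
```python
from h import *
ctrl.grip(0.45); p=read_tcp_pos(); print(read_finger_gap()*87)
ctrl.movel([p[0],p[1],180],vel=150); q=read_eef_rot()
ctrl.move_ptp([420,20,330],q); print(read_clock())
im=cams.get_image("top")[:,:,::-1]
a=cv2.resize(im[150:310,360:560],(500,400),interpolation=cv2.INTER_CUBIC)
b=np.zeros((400,300,3),np.uint8); s=cams.get_image("scene")[:,:,::-1]; b[:300]=cv2.resize(s[170:320,120:270],(300,300))
cv2.imwrite("pics/end.png",np.hstack([a,b]))
```

```text
38.992297440425475
28.125
```

View pics/end.png

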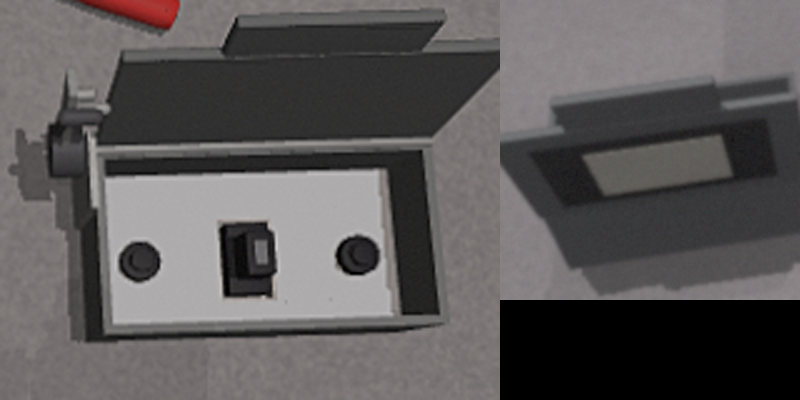

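Run:
```python
from h import *
print("label",onz("top",np.array([[262,250]])/2.5+[360,150],62), "foot",onz("top",np.array([[247,260]])/2.5+[360,150],32))
print(workorder.finish_job())
```

```text
label [[ 571.73824181 -184.67500311   62.        ]] foot [[ 569.09966302 -182.98187302   32.        ]]
the job is handed in; nothing more can be done
None
```

The job is handed in: the lid clicked over and stands open by itself, the square-topped sensor is seated on the floor of the case pocket, and the other tray parts were not touched; the handed-in call gave no verdict.

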